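# Hold the sprung inner cover of a test box below its balance point

### The arm

A 6-joint arm with a two-finger parallel gripper is mounted at the origin on the work surface. World frame = base frame: x ahead of the robot, y to its left, z up, the work surface at z = 0. Lengths are in m, angles in rad, forces in N, time in s.
With the tool pointing down it reaches from about 0.3 to 0.775 m from the base axis. Payload 14.6 kg.
Tool frame: the origin (TCP) lies at the centre of the arm's flange, where the gripper is bolted on; the fingertips stand 199 mm ahead of it and the grasp point (between the pads) lies tcp_to_grasp ahead of it (tcp_to_grasp is the distance from the TCP to the grasp point, in m); x points along the fingers, z is the direction in which the jaws open and shut, and the axes are right-handed (so a half turn about x gives the same grasp; the last joint's range is limited). The gripper opens to 94 mm and grips with 3 to 60 N. Pads are 16 mm wide; open, the fingers measure 119 mm over their backs; the gripper's body (75 mm by 177 mm) begins 78 mm behind the grasp point.
Start: joints at [-1.385, 0.3, 1.521, -0, 1.321, -0.067], TCP at [0.138, -0.533, 0.405] pointing down, gripper open.
Joint ranges: [-3.03, 3.03], [-0.79, 2.21], [0.23, 2.52], [-1.04, 4.18], [0, 3.07], [-2.55, 2.55]. Speed limits (rad/s): [2.22, 2.22, 2.57, 3.14, 3.14, 3.14].

### API

Orientations are given as a unit quaternion [x, y, z, w].
In Python, from plant import * gives the robot as it stands.
- The arm moves only by the tool apply_moves, never from a script. Its argument "steps" is a list of rows, each a list of 3 entries, a list of its own where there are three numbers: the gripper's target within -1 to 1 (shut at 1, half-way at 0, fully open at -1), then the shift along the tool's x, y, z normalised to -1 to 1, where 1 is 0.03 m, then the turn, a rotation vector about the tool's x, y, z normalised to -1 to 1, where 1 is 0.12 rad. In form: [[grip, [tx, ty, tz], [wx, wy, wz]], ...]. A call has 1 to 12 rows; each row shifts and turns the pose as measured when the row begins, along the tool's axes as they then stand; what a row does not reach is not made up. A row lasts 1/8 s, in which the tool goes at most 62.5 mm and 10.7 degrees, less where a joint would pass 70% of its speed; a pose out of reach is approached as far as the arm can. A call with a number of a shift or a turn outside -1 to 1 is refused whole. A call with a gripper value outside its range is refused whole. The fingers move at their own pace and stop on an object; the grip force is fixed at half the most. Time passes only in rows, so rows that do not move let the fingers close. It gives the time, the measured TCP pose, the force and the opening at its end, in the units of the state.
- state(): the state, without advancing time (a new reading comes with each control period).
- snapshot(name): name is "scene" or "side" or "wrist"; returns a dict with "img" (400x640x3 uint8, red, green, blue), "camera_matrix" (3x3 intrinsics, pixels), "origin" and "rotation" of the camera in the world; the wrist camera has in their place "mount" (4x4, takes a point from camera to tool coordinates, whose origin is the TCP and whose axes are the tool frame's). Camera axes: x right, y down, z forward; pixel columns grow to the right and rows downward; lengths in m; the calibration is good to about 2 mm. A picture is of the moment at which its call begins: read the wrist's pose just before it. There is no depth.
- hand_in(): hands the job in, once; it reports no verdict.
The state is a dict: "time": time; "joint_pos": joint angles; "qd": joint speeds; "effort": joint torques, N m; "eef_pos": TCP position; "ee_rot": TCP orientation; "ft_force": force on the tool from outside, world axes, zero at the start; "torque": the same for the moment, N m; "gripper_width": opening from 0.0 (shut) to 1.0 (fully open).
Only numpy, scipy, OpenCV 4.12 (cv2) and the standard library are available. Lean on these libraries where they do the work, as an engineer would, in place of code of your own. Each camera call takes 0.05 s, during which the arm holds its last target.

### The job

The spring of the inner cover in the screened test box is to be adjusted. Lift the box's outer lid open until it rests back on its stop and let go of it; then raise the sprung inner cover by its tab past its balance point, ease it back down and finish while holding it still in the gripper about 5 degrees (between 2 and 12) below the balance point, with the lid still open. Do not let the inner cover fly up or drop, and leave the other things on the bench where they are.

Things in the scene. Friction and masses are not known exactly. Their poses are not given: they have to be found in the camera images.
- test_box: screened test box of grey painted sheet, open-topped under its lid, fixed to the bench: 180 mm (x) by 200 mm (y) by 95 mm high, walls and floor 6 mm. Origin at the centre of its underside, z up; its front faces its own -x (five brass connectors), both hinges run along its y near the +x side. Its front points roughly to the robot's left. A board lies on its floor, below 30 mm.
- lid (a joint): angle of the outer lid: 0 shut, grows as it opens upward, 1.75 rad (leaning back past upright) is its stop. A plain lid of about 0.25 kg: it falls shut below about 1.55 rad and falls back onto the stop above that. Its hinge lies at (90, 0, 96) mm in the box frame. Grey plate 184 x 204 x 6 mm.
- lid_hinge (a point): middle of the outer lid's hinge line; its frame turns with the lid: y along the hinge, -x towards the lid's front edge
- lid_tab (a point): grip point on the outer lid's black pull tab, which sticks out from the middle of the lid's front edge, in the lid's plane: 12 mm thick (along y), 18 mm deep (z), 41 mm long. With the lid shut, the point is 206 mm in front of the hinge line and 4 mm above it, 17 mm from the tab's tip.
- cover (a joint): angle of the sprung inner cover: 0 shut (level), grows as it opens upward, stop at 1.35 rad. Balance point at 0.85 rad (49 degrees): below it the cover falls shut, above it the spring lifts it to the stop. It takes 1.6 N upward at the tab to start, falling to nothing at the balance point. 0.9 kg, next to no friction: it stays nowhere by itself. Its hinge lies at (74, 0, 62) mm in the box frame.
- cover_hinge (a point): middle of the inner cover's hinge line; its frame turns with the cover: y along the hinge, -x towards the cover's front edge
- cover_tab (a point): grip point on the inner cover's black pull tab, inside the box under the lid. The tab sticks out of the cover's front edge in its plane: 12 mm thick (y), 18 mm deep (z), 43 mm long. Point: 131 mm in front of the cover's hinge line, 17 mm from the tip. The aluminium cover is 160 mm wide, ends 105 mm from its hinge. Shut, the tab is free at its sides and below, its tip 10 mm from the front wall.
- breadboard: bystander: white solderless breadboard 55 x 85 x 10 mm, origin under its centre
- spare_board: bystander: black circuit board 60 x 90 x 12 mm, origin under its centre
- probe: bystander: grey measuring probe 140 mm long along x, 22 mm thick, origin under its centre
- multimeter: bystander: black hand multimeter 75 x 150 x 42 mm, origin under its centre
- solder_reel: bystander: grey reel 60 mm across, 40 mm high, origin under its centre
- parts_tray: bystander: grey divided tray 100 x 140 x 30 mm, origin under its centre
- wrench: bystander: small flat steel wrench 130 mm long along x, origin under its centre

How it is judged:
By the outcome, as a careful person would: the job done as asked, in the order asked, and still so for the second after the job is handed in, while the arm keeps its last pose, push and grip.
It also fails if it takes over 58 s, if anything falls off the work surface, if the arm or the gripper's body presses on something with over 40 N, if the wrist force passes 120 N, or if a joint passes its speed limit or range.

## Working session

There is one attempt and no reset: what is moved stays moved. The work goes in short steps, Python scripts to look and compute and a tool call to move; the robot and the scene stay as the last step left them, time stands still between calls to the robot, and variables do not carry over. Pictures are saved under pics/ and viewed, and the job is handed in when it is done.

Besides the shell and the picture viewer there is one more tool, called after "Emit:" as name(argument=value, ...), one argument or row to a line, values as JSON. apply_moves: Moves the arm, as the interface text tells. Its arguments: {"type":"object","properties":{"steps":{"type":"array"}},"required":["steps"]}

```bash
ls; mkdir -p pics
python3 - <<'E'
from plant import *
import cv2
s=state(); print(s)
for n in ["scene","side","wrist"]:
    d=snapshot(n); cv2.imwrite(f"pics/{n}0.png",d["img"][:,:,::-1]); print(n,{k:v for k,v in d.items() if k!="img"})
print(globals().get('tcp_to_grasp'))
E
```

```text
pics
{'time': 0.0, 'joint_pos': array([-1.38463946e+00,  3.00481374e-01,  1.52153338e+00,  1.14303440e-05,
        1.32073643e+00, -6.65884946e-02]), 'qd': array([ 0.00101612, -0.00056738, -0.0006853 ,  0.00027046,  0.00025875,
       -0.00149887]), 'effort': array([ 2.50374520e-03, -5.31799436e+01, -3.52736700e+01,  7.08993548e-02,
        2.43677414e-02, -7.89369074e-05]), 'eef_pos': array([ 0.13753449, -0.53250276,  0.40410075]), 'ee_rot': array([ 0.43326996,  0.5593342 , -0.43272049,  0.55872656]), 'ft_force': array([-0.16483522,  0.25846691,  0.39326772]), 'torque': array([ 0.07206519,  0.03955381, -0.01913744]), 'gripper_width': 0.9998803529937412}
scene {'camera_matrix': array([[483.7897809 ,   0.        , 328.94729048],
       [  0.        , 483.7897809 , 188.68630325],
       [  0.        ,   0.        ,   1.        ]]), 'origin': array([ 1.43639676, -0.55192348,  0.92380909]), 'rotation': array([ 0.7750388 ,  0.46795481, -0.21081672, -0.36863188])}
side {'camera_matrix': array([[420.60355342,   0.        , 327.47458346],
       [  0.        , 420.60355342, 198.55769532],
       [  0.        ,   0.        ,   1.        ]]), 'origin': array([ 0.30405521, -1.03984956,  0.76102541]), 'rotation': array([ 0.87800156, -0.09860938,  0.05966217, -0.46457495])}
wrist {'camera_matrix': array([[288.5074942 ,   0.        , 320.7199605 ],
       [  0.        , 288.5074942 , 196.65325572],
       [  0.        ,   0.        ,   1.        ]]), 'mount': array([[-9.17600993e-04, -2.58905356e-01,  9.65902259e-01,
         1.96068463e-02],
       [-1.06495832e-03, -9.65901865e-01, -2.58906262e-01,
         7.44671193e-02],
       [ 9.99999012e-01, -1.26621829e-03,  6.10589097e-04,
        -7.00214247e-05],
       [ 0.00000000e+00,  0.00000000e+00,  0.00000000e+00,
         1.00000000e+00]])}
0.1804
```

View pics/scene0.png

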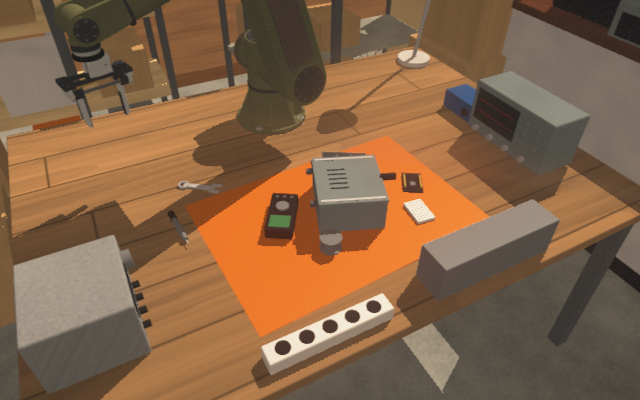

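View pics/side0.png

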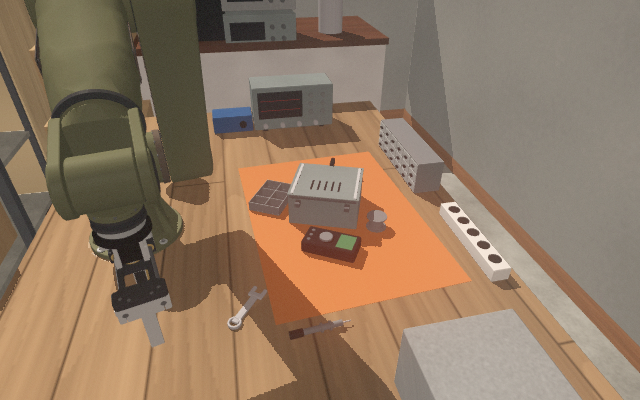

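View pics/wrist0.png

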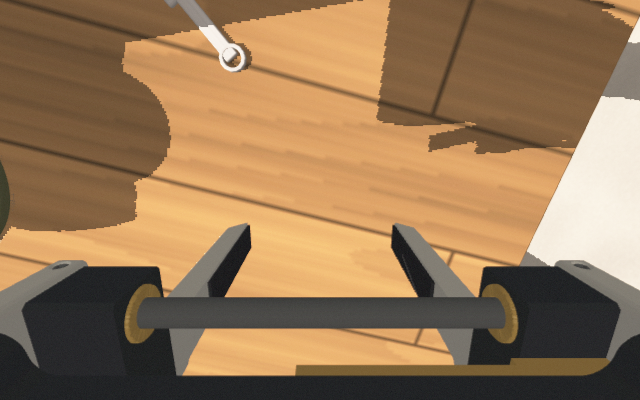

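Run:
```python
import cv2
a=cv2.imread("pics/scene0.png")[145:265,260:450]; cv2.imwrite("pics/sc_crop.png",cv2.resize(a,None,fx=4,fy=4,interpolation=cv2.INTER_CUBIC))
a=cv2.imread("pics/side0.png")[145:275,235:405]; cv2.imwrite("pics/si_crop.png",cv2.resize(a,None,fx=4,fy=4,interpolation=cv2.INTER_CUBIC))
```

```text
(no output)
```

View pics/sc_crop.png

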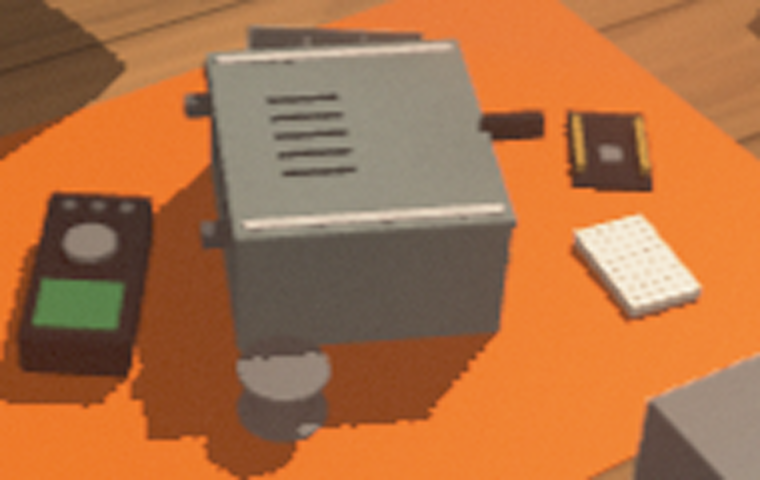

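View pics/si_crop.png

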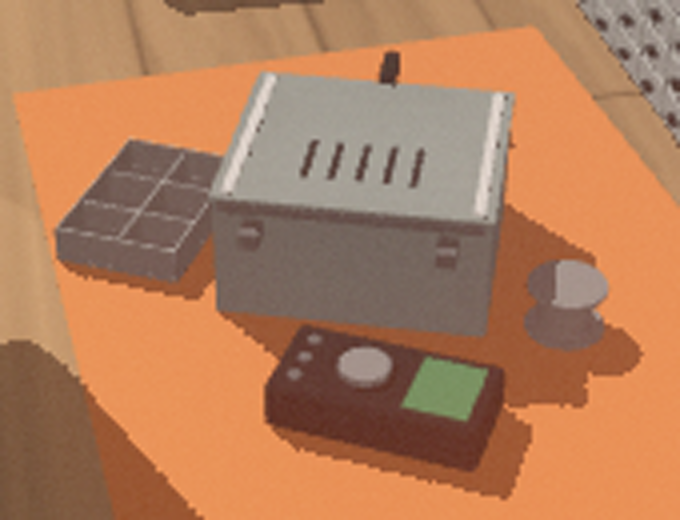

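```bash
cat > h.py <<'E'
import numpy as np, cv2
from scipy.spatial.transform import Rotation as R
def cam(d,s=None):
    K=d["camera_matrix"]
    if "mount" in d:
        T=np.eye(4);T[:3,:3]=R.from_quat(s["ee_rot"]).as_matrix();T[:3,3]=s["eef_pos"];T=T@d["mount"]
        return K,T[:3,:3],T[:3,3]
    return K,R.from_quat(d["rotation"]).as_matrix(),d["origin"]
def ray(c,p):
    K,Rm,o=c; v=Rm@np.linalg.inv(K)@np.array([p[0],p[1],1.]); return o,v/np.linalg.norm(v)
def tri(rs):
    A=0;b=0
    for o,v in rs:
        P=np.eye(3)-np.outer(v,v);A=A+P;b=b+P@o
    x=np.linalg.solve(A,b); return x,[np.linalg.norm((np.eye(3)-np.outer(v,v))@(x-o)) for o,v in rs]
def plane(c,p,z):
    o,v=ray(c,p); return o+v*(z-o[2])/v[2]
def proj(c,X):
    K,Rm,o=c; q=K@(Rm.T@(np.array(X)-o)); return q[:2]/q[2]
E
python3 - <<'E'
from plant import *
from h import *
a=cam(snapshot("scene"));b=cam(snapshot("side"))
pts={"f-":((455,42),(262,73)),"f+":((513,222),(513,94)),"h+":((230,235),(490,222)),"h-":((207,55),(213,195)),"tip":((543,124),(390,55))}
for k,(p,q) in pts.items():
    x,e=tri([ray(a,(260+p[0]/4,145+p[1]/4)),ray(b,(235+q[0]/4,145+q[1]/4))]); print(k,x.round(4),np.round(e,4))
E
```

```text
f- [0.4969 0.118  0.1008] [0.0007 0.0007]
f+ [0.683  0.0448 0.1008] [0.0006 0.0006]
h+ [ 0.6134 -0.1257  0.1035] [0.0007 0.0007]
h- [ 0.4316 -0.0508  0.1024] [0.0009 0.0009]
tip [0.6039 0.123  0.1005] [0.0025 0.0025]
```

Run:
```python
import plant
print([n for n in dir(plant) if not n.startswith('_')])
from plant import *
from h import *
s=state(); print(R.from_quat(s["ee_rot"]).as_matrix().round(3), s["eef_pos"])
```

```text
['IKError', 'hand_in', 'snapshot', 'state', 'tcp_to_grasp']
[[-0.     0.968  0.25 ]
 [ 0.     0.25  -0.968]
 [-1.     0.    -0.001]] [ 0.13753621 -0.53251184  0.40440306]
```

```bash
cat > p.py <<'E'
from h import *
YAW=np.radians(-21.8)  # box y axis
BY=np.array([np.cos(YAW),np.sin(YAW),0]); BX=np.array([np.sin(YAW),-np.cos(YAW),0]); BX=np.array([BY[1],-BY[0],0]); BZ=np.array([0,0,1.])
C=np.array([0.556,-0.0034,0.0])
B=np.c_[BX,BY,BZ]
def box(p): return C+B@np.array(p)
def ori(th): # tool vertical turned by th about box y (positive= opening sense)
    base=np.c_[-BZ,-BX,BY]
    return R.from_rotvec(BY*th)*R.from_matrix(base)
def tcp(g,th,back=0.): # grasp point g at tilt th, backed off
    r=ori(th); return g-r.as_matrix()[:,0]*(0.1804+back), r
def plan(p0,r0,p1,r1,n,step=0.05):
    p=p0.copy();r=r0;out=[]
    for i in range(n):
        k=n-i
        d=r.inv().apply((p1-p)/k)/0.03; w=(r.inv()*r1).as_rotvec()/k/0.12
        d=np.round(d/step)*step; w=np.round(w/step)*step
        out.append(([round(float(v),3)+0 for v in d],[round(float(v),3)+0 for v in w]))
        p=p+r.apply(d*0.03); r=r*R.from_rotvec(w*0.12)
    print("max",max(max(map(abs,a+b)) for a,b in out),"final err",(p-p1).round(4))
    return out,p,r
def now():
    from plant import state
    s=state(); return s,s["eef_pos"].copy(),R.from_quat(s["ee_rot"])
def show(s=None):
    from plant import state
    s=s or state(); p=s["eef_pos"];r=R.from_quat(s["ee_rot"]).as_matrix(); g=p+r[:,0]*.1804
    gb=B.T@(g-C); th=np.arctan2(-r[:,0]@BX,-r[:,0]@BZ)
    print("t",round(s["time"],2),"tcp",p.round(4),"graspbox mm",(gb*1000).round(1),"tilt deg",np.degrees(th).round(1),"jaw·by",round(r[:,2]@BY,4),"F",s["ft_force"].round(1),"w",round(s["gripper_width"],3),"j",s["joint_pos"].round(2))
E
python3 - <<'E'
from p import *
s,p,r=now(); show(s)
G=box((0.09-0.206,0,0.100))
print(G)
p1,r1=tcp(G,0,0.12); print(p1)
for row in plan(p,r,p1,r1,28)[0]: print(row)
E
```

```text
t 0.25 tcp [ 0.1375 -0.5325  0.4044] graspbox mm [ 646.6 -192.1  224. ] tilt deg 0.0 jaw·by 0.5918 F [-0.7 -0.   0.4] w 0.999 j [-1.38  0.3   1.52 -0.    1.32 -0.07]
[0.59907867 0.10430436 0.1       ]
[0.59907867 0.10430436 0.4004    ]
max 0.95 final err [-0.0001  0.0004 -0.0002]
([0.0, 0.7, -0.6], [-0.3, 0.0, 0.0])
([0.0, 0.75, -0.55], [-0.3, 0.0, 0.0])
([0.0, 0.75, -0.55], [-0.3, 0.0, 0.0])
([0.0, 0.8, -0.5], [-0.3, 0.0, 0.0])
([0.0, 0.8, -0.5], [-0.3, 0.0, 0.0])
([0.0, 0.8, -0.45], [-0.25, 0.0, 0.0])
([0.0, 0.85, -0.45], [-0.3, 0.0, 0.0])
([0.0, 0.85, -0.4], [-0.25, 0.0, 0.0])
([0.0, 0.85, -0.4], [-0.3, 0.0, 0.0])
([0.0, 0.85, -0.35], [-0.25, 0.0, 0.0])
([0.0, 0.9, -0.3], [-0.3, 0.0, 0.0])
([0.0, 0.9, -0.3], [-0.25, 0.0, 0.0])
([0.0, 0.9, -0.25], [-0.3, 0.0, 0.0])
([0.0, 0.9, -0.25], [-0.25, 0.0, 0.0])
([0.0, 0.9, -0.2], [-0.3, 0.0, 0.0])
([0.0, 0.9, -0.15], [-0.25, 0.0, 0.0])
([0.0, 0.95, -0.15], [-0.3, 0.0, 0.0])
([0.0, 0.95, -0.1], [-0.25, 0.0, 0.0])
([0.0, 0.95, -0.1], [-0.3, 0.0, 0.0])
([0.0, 0.95, -0.05], [-0.25, 0.0, 0.0])
([0.0, 0.95, 0.0], [-0.3, 0.0, 0.0])
([0.0, 0.95, 0.0], [-0.25, 0.0, 0.0])
([0.0, 0.9, 0.05], [-0.3, 0.0, 0.0])
([0.05, 0.95, 0.1], [-0.25, 0.0, 0.0])
([0.0, 0.9, 0.1], [-0.3, 0.0, 0.0])
([0.05, 0.9, 0.15], [-0.25, 0.0, 0.0])
([0.0, 0.9, 0.15], [-0.3, 0.0, 0.0])
([0.05, 0.95, 0.2], [-0.25, 0.0, 0.0])
```

Emit:
apply_moves(
  steps=[
    [-1,[0,0.7,-0.6],[-0.3,0,0]],
    [-1,[0,0.75,-0.55],[-0.3,0,0]],
    [-1,[0,0.75,-0.55],[-0.3,0,0]],
    [-1,[0,0.8,-0.5],[-0.3,0,0]],
    [-1,[0,0.8,-0.5],[-0.3,0,0]],
    [-1,[0,0.8,-0.45],[-0.25,0,0]],
    [-1,[0,0.85,-0.45],[-0.3,0,0]],
    [-1,[0,0.85,-0.4],[-0.25,0,0]],
    [-1,[0,0.85,-0.4],[-0.3,0,0]],
    [-1,[0,0.85,-0.35],[-0.25,0,0]],
    [-1,[0,0.9,-0.3],[-0.3,0,0]],
    [-1,[0,0.9,-0.3],[-0.25,0,0]],
  ],
)

```text
time: 1.75
eef_pos: [0.3382, -0.2499, 0.4039]
ee_rot: [0.308, 0.637, -0.307, 0.637]
ft_force: [0.5, -0.4, 0.1]
gripper_width: 1.0
```

Run:
```python
from p import *
s,p,r=now(); show(s)
G=box((0.09-0.206,0,0.100))
p1,r1=tcp(G,0,0.12)
for row in plan(p,r,p1,r1,18)[0]: print(row)
```

```text
t 1.75 tcp [ 0.3382 -0.2499  0.4039] graspbox mm [ 309.5 -110.8  223.5] tilt deg 0.1 jaw·by 0.8682 F [ 0.5 -0.4  0.1] w 1.0 j [-0.72  0.01  1.86  0.    1.27  0.18]
max 0.85 final err [ 0.0006 -0.0005 -0.0005]
([0.0, 0.8, -0.2], [-0.25, 0.0, 0.0])
([0.0, 0.8, -0.2], [-0.25, 0.0, 0.0])
([0.0, 0.8, -0.15], [-0.25, 0.0, 0.0])
([0.0, 0.8, -0.15], [-0.25, 0.0, 0.0])
([0.0, 0.8, -0.1], [-0.25, 0.0, 0.0])
([0.0, 0.8, -0.1], [-0.25, 0.0, 0.0])
([0.0, 0.8, -0.05], [-0.25, 0.0, 0.0])
([0.0, 0.8, -0.05], [-0.25, 0.0, 0.0])
([0.0, 0.8, 0.0], [-0.25, 0.0, 0.0])
([0.0, 0.8, 0.0], [-0.25, 0.0, 0.0])
([0.0, 0.8, 0.0], [-0.25, 0.0, 0.0])
([0.0, 0.8, 0.05], [-0.25, 0.0, 0.0])
([0.0, 0.85, 0.1], [-0.2, 0.0, 0.0])
([0.05, 0.8, 0.1], [-0.25, 0.0, 0.0])
([0.0, 0.8, 0.1], [-0.2, 0.0, 0.0])
([0.05, 0.8, 0.15], [-0.25, 0.0, 0.0])
([0.0, 0.85, 0.15], [-0.2, 0.0, 0.0])
([0.05, 0.8, 0.2], [-0.25, 0.0, 0.0])
```

Tracking is near ideal. Continue, pausing above the lid for a wrist picture.

Emit:
apply_moves(
  steps=[
    [-1,[0,0.8,-0.2],[-0.25,0,0]],
    [-1,[0,0.8,-0.2],[-0.25,0,0]],
    [-1,[0,0.8,-0.15],[-0.25,0,0]],
    [-1,[0,0.8,-0.15],[-0.25,0,0]],
    [-1,[0,0.8,-0.1],[-0.25,0,0]],
    [-1,[0,0.8,-0.1],[-0.25,0,0]],
    [-1,[0,0.8,-0.05],[-0.25,0,0]],
    [-1,[0,0.8,-0.05],[-0.25,0,0]],
    [-1,[0,0.8,0],[-0.25,0,0]],
    [-1,[0,0.8,0],[-0.25,0,0]],
    [-1,[0,0.8,0],[-0.25,0,0]],
    [-1,[0,0.8,0.05],[-0.25,0,0]],
  ],
)

```text
time: 3.25
eef_pos: [0.5146, -0.006, 0.4042]
ee_rot: [0.184, 0.683, -0.184, 0.683]
ft_force: [-0.3, -0.2, 0.8]
gripper_width: 1.002
```

Run:
```python
from p import *
from plant import *
s,p,r=now(); show(s)
d=snapshot("wrist"); cv2.imwrite("pics/w1.png",d["img"][:,:,::-1])
c=cam(d,s); G=box((0.09-0.206,0,0.100)); print(proj(c,G),proj(c,box((0.09-0.223,0,0.1))),[proj(c,box((x,y,.101))).round(1) for x in(-.094,.09) for y in(-.102,.102)])
```

```text
t 3.25 tcp [ 0.5146 -0.006   0.4042] graspbox mm [ 17.6 -37.5 223.8] tilt deg 0.1 jaw·by 0.9893 F [-0.3 -0.2  0.8] w 1.002 j [-0.08  0.22  1.62  0.    1.3   0.44]
[340.8609499   46.60708652] [338.37545211  25.61574352] [array([234.8,  90. ]), array([456.6,  54.6]), array([272.4, 267.4]), array([461.1, 241.9])]
```

View pics/w1.png

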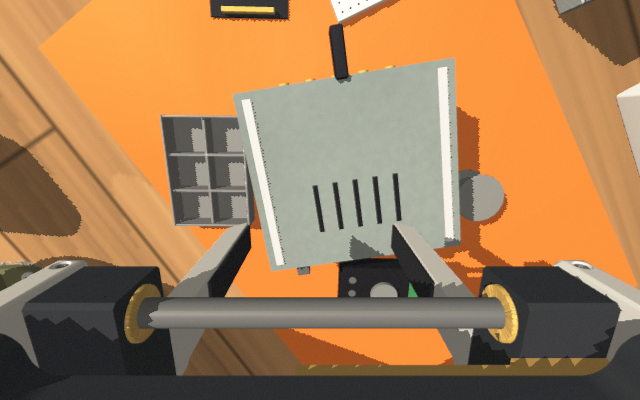

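Run:
```python
from p import *
from plant import *
s,p,r=now()
a=cam(snapshot("scene"));b=cam(snapshot("side"));w=cam(snapshot("wrist"),s)
g=lambda p:(260+p[0]/4,145+p[1]/4)
q_=lambda q:(235+q[0]/4,145+q[1]/4)
pts={"f-":((455,42),(262,73),(234,95)),"f+":((513,222),(513,94),(455.5,59)),"h+":((230,235),(490,222),(461,243)),"h-":((207,55),(213,195),(272,270))}
X=[]
for k,(p,q,z) in pts.items():
    x,e=tri([ray(a,g(p)),ray(b,q_(q)),ray(w,z)]); print(k,x.round(4),np.round(e,4));X.append(x)
X=np.array(X); print(X.mean(0))
for u,v in((0,1),(3,2)): d=X[v]-X[u];print(np.degrees(np.arctan2(d[1],d[0])),np.linalg.norm(d))
for u,v in((3,0),(2,1)): d=X[v]-X[u];print(np.degrees(np.arctan2(d[1],d[0]))-90,np.linalg.norm(d))
print(plane(w,(336,25),.104),plane(w,(341,78),.109))
print((B.T@(plane(w,(336,25),.106)-C)).round(4))
```

```text
f- [0.4955 0.1195 0.1001] [0.0014 0.0015 0.002 ]
f+ [0.6835 0.045  0.101 ] [0.0008 0.0007 0.0008]
h+ [ 0.615  -0.1243  0.1028] [0.0024 0.0015 0.003 ]
h- [ 0.4299 -0.0499  0.102 ] [0.0017 0.0016 0.0024]
[ 0.555972   -0.0024144   0.10146514]
-21.622493422199977 0.2022266394787405
-21.90188368605833 0.1994918256591834
-21.163273155560617 0.18162424654789322
-22.024530602755917 0.18259456843043353
[0.60382045 0.12266947 0.104     ] [0.5861125  0.08255052 0.109     ]
[-0.1343 -0.0026  0.106 ]
```

```bash
sed -i 's/-0.0034,0.0/-0.0028,0.0/;s/radians(-21.8)/radians(-21.7)/' p.py
python3 - <<'E'
from p import *
s,p,r=now(); show(s)
G=box((0.09-0.206,-0.001,0.100))
p1,r1=tcp(G,np.radians(-30),0.07)
for row in plan(p,r,p1,r1,11)[0]: print(row)
E
```

```text
t 3.45 tcp [ 0.5141 -0.0068  0.404 ] graspbox mm [ 19.1 -37.6 223.6] tilt deg 0.0 jaw·by 0.9889 F [ 0.5 -0.1 -0.3] w 1.0 j [-0.08  0.22  1.62  0.    1.3   0.44]
max 0.85 final err [-0.     -0.0007  0.0004]
([0.25, 0.8, 0.0], [-0.1, -0.05, -0.4])
([0.25, 0.8, 0.0], [-0.1, -0.05, -0.4])
([0.2, 0.8, 0.0], [-0.1, -0.05, -0.4])
([0.15, 0.85, 0.0], [-0.1, 0.0, -0.4])
([0.1, 0.85, 0.05], [-0.1, -0.05, -0.4])
([0.05, 0.85, 0.05], [-0.1, 0.0, -0.4])
([0.05, 0.85, 0.05], [-0.1, -0.05, -0.4])
([0.0, 0.85, 0.05], [-0.15, -0.05, -0.4])
([-0.05, 0.8, 0.05], [-0.1, 0.0, -0.4])
([-0.1, 0.8, 0.1], [-0.15, -0.05, -0.4])
([-0.15, 0.8, 0.1], [-0.1, 0.0, -0.35])
```

Emit:
apply_moves(
  steps=[
    [-1,[0.25,0.8,0],[-0.1,-0.05,-0.4]],
    [-1,[0.25,0.8,0],[-0.1,-0.05,-0.4]],
    [-1,[0.2,0.8,0],[-0.1,-0.05,-0.4]],
    [-1,[0.15,0.85,0],[-0.1,0,-0.4]],
    [-1,[0.1,0.85,0.05],[-0.1,-0.05,-0.4]],
    [-1,[0.05,0.85,0.05],[-0.1,0,-0.4]],
    [-1,[0.05,0.85,0.05],[-0.1,-0.05,-0.4]],
    [-1,[0,0.85,0.05],[-0.15,-0.05,-0.4]],
    [-1,[-0.05,0.8,0.05],[-0.1,0,-0.4]],
    [-1,[-0.1,0.8,0.1],[-0.15,-0.05,-0.4]],
    [-1,[-0.15,0.8,0.1],[-0.1,0,-0.35]],
  ],
)

```text
time: 4.82
eef_pos: [0.6472, 0.2138, 0.3149]
ee_rot: [-0.051, 0.705, -0.319, 0.632]
ft_force: [-0.6, -0.1, 0.3]
gripper_width: 1.0
```

Run:
```python
from p import *
from plant import *
s,p,r=now(); show(s)
d=snapshot("wrist"); cv2.imwrite("pics/w2.png",d["img"][:,:,::-1])
G=box((0.09-0.206,-0.001,0.100)); print(proj(cam(d,s),G))
p1,r1=tcp(G,np.radians(-30),0.0)
for row in plan(p,r,p1,r1,5)[0]: print(row)
```

```text
t 4.83 tcp [0.6472 0.2138 0.3149] graspbox mm [-142.1    3.4  160.3] tilt deg -31.0 jaw·by 0.9999 F [-0.6 -0.1  0.3] w 1.0 j [ 0.31  0.74  1.11 -0.41  1.66  0.74]
[316.59161019 203.07185704]
max 0.45 final err [-0.0007  0.0001  0.0009]
([0.45, 0.05, -0.05], [-0.05, 0.0, 0.05])
([0.45, 0.05, -0.05], [0.0, 0.0, 0.0])
([0.4, 0.0, -0.05], [-0.05, 0.0, 0.05])
([0.45, 0.05, 0.0], [0.0, -0.05, 0.0])
([0.4, 0.0, -0.05], [-0.05, 0.0, 0.05])
```

View pics/w2.png

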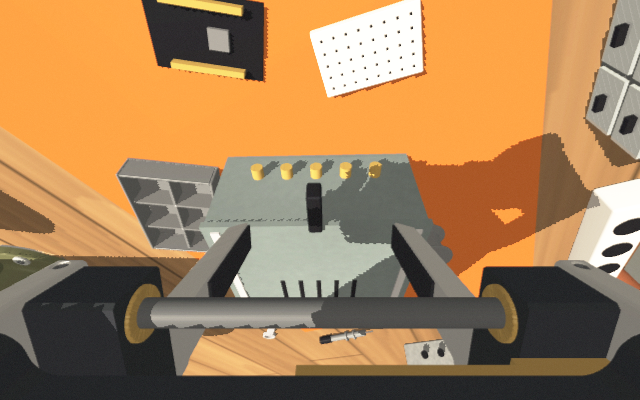

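Emit:
apply_moves(
  steps=[
    [-1,[0.45,0.05,-0.05],[-0.05,0,0.05]],
    [-1,[0.45,0.05,-0.05],[0,0,0]],
    [-1,[0.4,0,-0.05],[-0.05,0,0.05]],
    [-1,[0.45,0.05,0],[0,0,0]],
    [-1,[0.45,0.05,0],[0,0,0]],
    [0.5,[0,0,0],[0,0,0]],
    [1,[0,0,0],[0,0,0]],
    [1,[0,0,0],[0,0,0]],
    [1,[0,0,0],[0,0,0]],
    [1,[0,0,0],[0,0,0]],
  ],
)

```text
time: 6.12
eef_pos: [0.6308, 0.1861, 0.2507]
ee_rot: [-0.05, 0.707, -0.311, 0.633]
ft_force: [-0.1, -0.3, 0.2]
gripper_width: 0.502
```

Run:
```python
from p import *
from plant import *
s,p,r=now(); show(s)
d=snapshot("wrist"); cv2.imwrite("pics/w3.png",d["img"][:,:,::-1])
```

```text
t 6.12 tcp [0.6308 0.1861 0.2507] graspbox mm [-112.3   -1.8   94.9] tilt deg -30.2 jaw·by 1.0 F [-0.1 -0.3  0.2] w 0.502 j [ 0.27  0.75  1.24 -0.41  1.5   0.76]
```

View pics/w3.png

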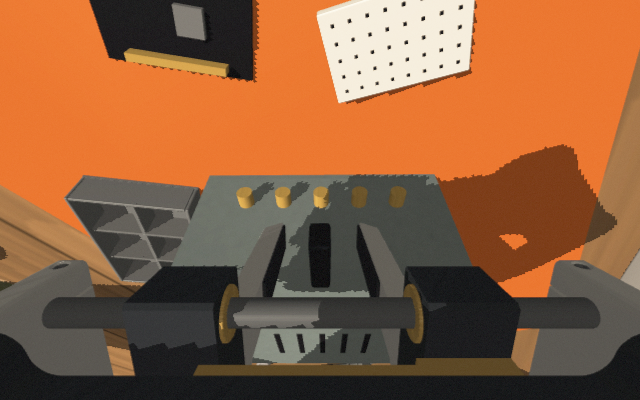

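Emit:
apply_moves(
  steps=[
    [1,[-0.2,0,0],[0,0,0]],
    [1,[0,0,0],[0,0,0]],
    [1,[0,0,0],[0,0,0]],
    [1,[0,0,0],[0,0,0]],
    [1,[0,0,0],[0,0,0]],
  ],
)

```text
time: 6.8
eef_pos: [0.6318, 0.1895, 0.2564]
ee_rot: [-0.05, 0.708, -0.311, 0.633]
ft_force: [-0.7, -1.0, 0.3]
gripper_width: 0.127
```

Run:
```python
from p import *
from plant import *
s,p,r=now(); show(s)
# circular path about hinge
H=box((.09,0,.096)); 
r0=r; p0=p; n=30
def pathplan(p,r,H,dth,n,frac=1.0,step=0.05,ax=BY):
    g=p+r.as_matrix()[:,0]*.1804; th0=0; out=[]; P=p.copy();Q=r
    for i in range(n):
        a=dth*(i+1)/n
        gt=H+R.from_rotvec(ax*a).apply(g-H)
        rt=R.from_rotvec(ax*a*frac)*r
        pt=gt-rt.as_matrix()[:,0]*.1804
        d=np.round(Q.inv().apply(pt-P)/.03/step)*step; w=np.round((Q.inv()*rt).as_rotvec()/.12/step)*step
        out.append((d.round(3).tolist(),w.round(3).tolist())); P=P+Q.apply(d*.03);Q=Q*R.from_rotvec(w*.12)
    return out
for o in pathplan(p,r,H,1.75,30): print(o)
```

```text
t 6.8 tcp [0.6318 0.1895 0.2564] graspbox mm [-115.7   -2.3  100.6] tilt deg -30.3 jaw·by 1.0 F [-0.7 -1.   0.3] w 0.127 j [ 0.28  0.74  1.23 -0.41  1.52  0.76]
([-0.3, -0.55, -0.0], [-0.0, 0.0, 0.5])
([-0.35, -0.6, -0.0], [-0.0, 0.0, 0.45])
([-0.3, -0.55, -0.0], [-0.0, 0.0, 0.5])
([-0.35, -0.6, -0.0], [-0.0, 0.0, 0.5])
([-0.3, -0.55, -0.0], [-0.0, 0.0, 0.5])
([-0.35, -0.55, -0.0], [-0.0, 0.0, 0.45])
([-0.3, -0.6, -0.0], [-0.05, 0.0, 0.5])
([-0.35, -0.55, -0.0], [0.0, 0.0, 0.5])
([-0.3, -0.55, -0.0], [0.0, 0.0, 0.45])
([-0.35, -0.6, -0.0], [0.0, 0.0, 0.5])
([-0.3, -0.55, -0.0], [0.0, 0.0, 0.5])
([-0.35, -0.6, -0.0], [0.0, 0.0, 0.5])
([-0.3, -0.55, -0.0], [0.0, 0.0, 0.45])
([-0.35, -0.55, -0.0], [-0.0, 0.0, 0.5])
([-0.3, -0.6, -0.0], [-0.0, 0.0, 0.5])
([-0.35, -0.55, -0.0], [-0.0, 0.05, 0.5])
([-0.3, -0.6, -0.0], [-0.0, -0.0, 0.45])
([-0.35, -0.55, -0.0], [-0.0, -0.0, 0.5])
([-0.3, -0.55, -0.0], [-0.05, -0.0, 0.5])
([-0.35, -0.6, -0.0], [0.0, -0.0, 0.45])
([-0.3, -0.55, -0.0], [0.0, -0.0, 0.5])
([-0.35, -0.6, -0.0], [0.0, -0.0, 0.5])
([-0.3, -0.55, -0.0], [0.0, -0.0, 0.5])
([-0.35, -0.55, -0.05], [-0.0, -0.0, 0.45])
([-0.3, -0.6, 0.0], [-0.0, -0.0, 0.5])
([-0.35, -0.55, 0.0], [-0.0, -0.0, 0.5])
([-0.3, -0.6, 0.0], [-0.0, -0.0, 0.45])
([-0.35, -0.55, 0.0], [-0.0, -0.0, 0.5])
([-0.3, -0.55, 0.0], [-0.05, -0.0, 0.5])
([-0.35, -0.6, 0.0], [0.0, -0.0, 0.5])
```

Emit:
apply_moves(
  steps=[
    [1,[-0.3,-0.55,0],[0,0,0.5]],
    [1,[-0.35,-0.6,0],[0,0,0.45]],
    [1,[-0.3,-0.55,0],[0,0,0.5]],
    [1,[-0.35,-0.6,0],[0,0,0.5]],
    [1,[-0.3,-0.55,0],[0,0,0.5]],
    [1,[-0.35,-0.55,0],[0,0,0.45]],
  ],
)

```text
time: 7.55
eef_pos: [0.6041, 0.1206, 0.3489]
ee_rot: [0.075, 0.705, -0.193, 0.678]
ft_force: [-1.7, -1.3, -2.6]
gripper_width: 0.126
```

```bash
cat >> p.py <<'E'
def pathplan(p,r,H,dth,n,frac=1.0,step=0.05,ax=BY,rad=None):
    g=p+r.as_matrix()[:,0]*.1804; out=[]; P=p.copy();Q=r
    v=g-H; v0=v-ax*(v@ax); k=1 if rad is None else rad/np.linalg.norm(v0)
    off=ax*(v@ax)
    for i in range(n):
        a=dth*(i+1)/n
        kk=1+(k-1)*(i+1)/n
        gt=H+off+R.from_rotvec(ax*a).apply(v0)*kk
        rt=R.from_rotvec(ax*a*frac)*r
        pt=gt-rt.as_matrix()[:,0]*.1804
        d=np.round(Q.inv().apply(pt-P)/.03/step)*step; w=np.round((Q.inv()*rt).as_rotvec()/.12/step)*step
        out.append(((d+0.).round(3).tolist(),(w+0.).round(3).tolist())); P=P+Q.apply(d*.03);Q=Q*R.from_rotvec(w*.12)
    return out
def ang(H,s=None):
    s,p,r=now(); g=p+r.as_matrix()[:,0]*.1804; v=g-H
    print("angle deg",np.degrees(np.arctan2(v[2],-v@BX)).round(2),"rad mm",(1000*np.hypot(v[2],v@BX)).round(1))
LH=box((.09,0,.096)); CH=box((.074,0,.062))
E
python3 - <<'E'
from p import *
s,p,r=now(); show(s); ang(LH)
for o in pathplan(p,r,LH,1.75-.35,24,rad=.206): print(o)
E
```

```text
t 7.55 tcp [0.6041 0.1206 0.3489] graspbox mm [-101.6   -2.2  171.2] tilt deg -9.8 jaw·by 1.0 F [-1.7 -1.3 -2.6] w 0.126 j [ 0.15  0.51  1.36 -0.15  1.37  0.57]
angle deg 21.42 rad mm 205.8
([-0.35, -0.55, 0.0], [0.0, 0.0, 0.5])
([-0.3, -0.6, 0.0], [0.0, 0.0, 0.45])
([-0.35, -0.55, 0.0], [0.0, 0.0, 0.5])
([-0.3, -0.6, 0.0], [0.0, 0.0, 0.5])
([-0.35, -0.55, 0.0], [0.0, 0.0, 0.5])
([-0.3, -0.55, 0.0], [0.0, 0.0, 0.45])
([-0.35, -0.6, 0.0], [0.0, 0.0, 0.5])
([-0.3, -0.55, 0.0], [0.0, 0.0, 0.5])
([-0.35, -0.55, 0.0], [-0.05, 0.0, 0.45])
([-0.3, -0.6, 0.0], [0.0, 0.0, 0.5])
([-0.35, -0.55, 0.0], [0.0, 0.0, 0.5])
([-0.3, -0.55, 0.0], [0.0, 0.0, 0.5])
([-0.35, -0.6, 0.0], [0.0, 0.0, 0.45])
([-0.3, -0.55, 0.0], [0.0, 0.0, 0.5])
([-0.35, -0.6, 0.0], [0.0, 0.0, 0.5])
([-0.3, -0.55, 0.0], [0.0, 0.0, 0.5])
([-0.35, -0.55, 0.0], [0.0, 0.0, 0.45])
([-0.3, -0.6, 0.0], [0.0, 0.0, 0.5])
([-0.35, -0.55, 0.0], [0.0, 0.0, 0.5])
([-0.3, -0.55, 0.0], [0.0, 0.05, 0.45])
([-0.35, -0.6, 0.0], [0.0, 0.0, 0.5])
([-0.3, -0.55, 0.0], [0.0, 0.0, 0.5])
([-0.35, -0.55, 0.0], [0.0, 0.0, 0.5])
([-0.3, -0.6, 0.0], [0.0, 0.0, 0.45])
```

Works, forces are small. Continue.

Emit:
apply_moves(
  steps=[
    [1,[-0.35,-0.55,0],[0,0,0.5]],
    [1,[-0.3,-0.6,0],[0,0,0.45]],
    [1,[-0.35,-0.55,0],[0,0,0.5]],
    [1,[-0.3,-0.6,0],[0,0,0.5]],
    [1,[-0.35,-0.55,0],[0,0,0.5]],
    [1,[-0.3,-0.55,0],[0,0,0.45]],
    [1,[-0.35,-0.6,0],[0,0,0.5]],
    [1,[-0.3,-0.55,0],[0,0,0.5]],
    [1,[-0.35,-0.55,0],[0,0,0.45]],
    [1,[-0.3,-0.6,0],[0,0,0.5]],
  ],
)

```text
time: 8.8
eef_pos: [0.5359, -0.0488, 0.4308]
ee_rot: [0.279, 0.651, 0.017, 0.706]
ft_force: [-0.4, 4.6, 5.0]
gripper_width: 0.123
```

Run:
```python
from p import *
s,p,r=now(); show(s); ang(LH)
v=p+r.as_matrix()[:,0]*.1804-LH; a=np.arctan2(v[2],-v@BX)
for o in pathplan(p,r,LH,1.70-a,13,rad=.206): print(o)
```

```text
t 8.8 tcp [ 0.5359 -0.0488  0.4308] graspbox mm [-25.   -1.9 266.8] tilt deg 24.6 jaw·by 1.0 F [-0.4  4.6  5. ] w 0.123 j [-0.21  0.24  1.55  0.44  1.3   0.06]
angle deg 56.04 rad mm 205.9
([-0.3, -0.55, 0.0], [0.0, 0.0, 0.45])
([-0.3, -0.55, 0.0], [0.0, 0.0, 0.5])
([-0.35, -0.5, 0.0], [0.0, 0.0, 0.45])
([-0.3, -0.55, 0.0], [0.0, 0.0, 0.45])
([-0.3, -0.55, 0.0], [0.0, 0.0, 0.45])
([-0.3, -0.55, 0.0], [0.0, 0.0, 0.5])
([-0.35, -0.55, 0.0], [0.0, 0.0, 0.45])
([-0.3, -0.55, 0.0], [0.0, 0.0, 0.45])
([-0.3, -0.5, 0.0], [0.0, 0.0, 0.45])
([-0.3, -0.55, 0.0], [0.0, 0.0, 0.5])
([-0.3, -0.55, 0.0], [0.0, 0.0, 0.45])
([-0.35, -0.55, 0.0], [0.0, 0.0, 0.45])
([-0.3, -0.55, 0.0], [0.0, 0.0, 0.45])
```

Emit:
apply_moves(
  steps=[
    [1,[-0.3,-0.55,0],[0,0,0.45]],
    [1,[-0.3,-0.55,0],[0,0,0.5]],
    [1,[-0.35,-0.5,0],[0,0,0.45]],
    [1,[-0.3,-0.55,0],[0,0,0.45]],
    [1,[-0.3,-0.55,0],[0,0,0.45]],
    [1,[-0.3,-0.55,0],[0,0,0.5]],
    [1,[-0.35,-0.55,0],[0,0,0.45]],
    [1,[-0.3,-0.55,0],[0,0,0.45]],
  ],
)

```text
time: 9.8
eef_pos: [0.4784, -0.1915, 0.4143]
ee_rot: [0.419, 0.569, 0.176, 0.685]
ft_force: [1.7, 2.5, 3.1]
gripper_width: 0.128
```

Run:
```python
from p import *
s,p,r=now(); show(s); ang(LH)
v=p+r.as_matrix()[:,0]*.1804-LH; a=np.arctan2(v[2],-v@BX)
for o in pathplan(p,r,LH,1.74-a,8,rad=.206): print(o)
```

```text
t 9.8 tcp [ 0.4784 -0.1915  0.4143] graspbox mm [ 64.2  -1.5 300.4] tilt deg 50.8 jaw·by 1.0 F [1.7 2.5 3.1] w 0.128 j [-0.56  0.24  1.63  0.87  1.51 -0.35]
angle deg 82.8 rad mm 206.0
([-0.2, -0.35, 0.0], [0.0, 0.0, 0.3])
([-0.2, -0.35, 0.0], [0.0, 0.0, 0.3])
([-0.2, -0.4, 0.0], [0.0, 0.0, 0.3])
([-0.25, -0.35, 0.0], [0.0, 0.0, 0.35])
([-0.2, -0.35, 0.0], [0.0, 0.0, 0.3])
([-0.2, -0.35, 0.0], [0.0, 0.0, 0.3])
([-0.2, -0.35, 0.0], [0.0, 0.0, 0.3])
([-0.2, -0.4, 0.0], [0.0, 0.0, 0.3])
```

Emit:
apply_moves(
  steps=[
    [1,[-0.2,-0.35,0],[0,0,0.3]],
    [1,[-0.2,-0.35,0],[0,0,0.3]],
    [1,[-0.2,-0.4,0],[0,0,0.3]],
    [1,[-0.25,-0.35,0],[0,0,0.35]],
    [1,[-0.2,-0.35,0],[0,0,0.3]],
    [1,[-0.2,-0.35,0],[0,0,0.3]],
    [1,[-0.2,-0.35,0],[0,0,0.3]],
    [1,[-0.2,-0.4,0],[0,0,0.3]],
  ],
)

```text
time: 10.8
eef_pos: [0.4442, -0.277, 0.3641]
ee_rot: [0.502, 0.496, 0.281, 0.651]
ft_force: [0.2, -2.3, 12.4]
gripper_width: 0.125
```

Run:
```python
from p import *
from plant import *
s,p,r=now(); show(s); ang(LH)
for n in("side","scene","wrist"):
    d=snapshot(n); cv2.imwrite(f"pics/{n}4.png",d["img"][:,:,::-1])
```

```text
t 10.8 tcp [ 0.4442 -0.277   0.3641] graspbox mm [128.   -1.3 298.5] tilt deg 68.7 jaw·by 1.0 F [ 0.2 -2.3 12.4] w 0.125 j [-0.75  0.36  1.65  1.08  1.71 -0.55]
angle deg 100.64 rad mm 206.0
```

View pics/scene4.png

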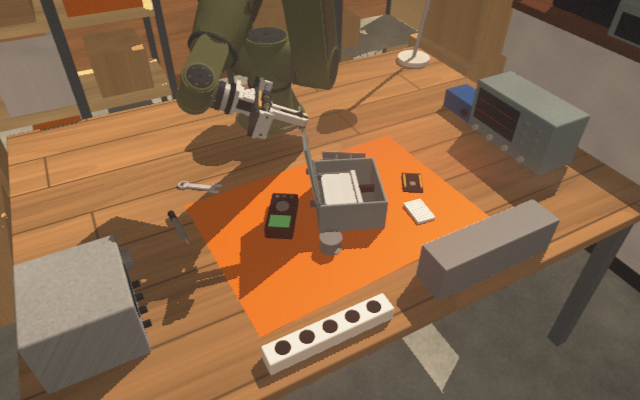

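View pics/side4.png

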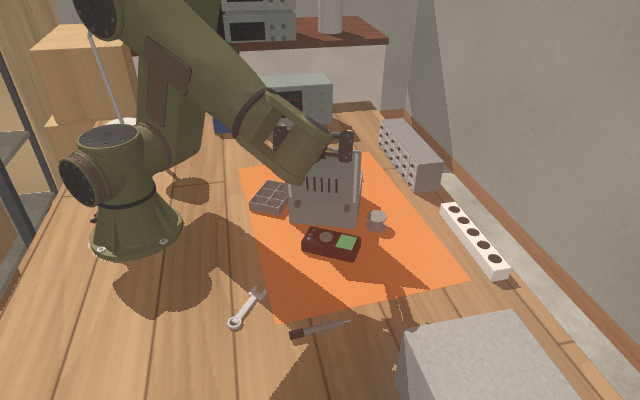

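Emit:
apply_moves(
  steps=[
    [0.5,[0,0,0],[0,0,0]],
    [-1,[0,0,0],[0,0,0]],
    [-1,[0,0,0],[0,0,0]],
    [-1,[0,0,0],[0,0,0]],
    [-1,[0,0,0],[0,0,0]],
    [-1,[-0.4,0,0],[0,0,0]],
    [-1,[-0.6,0,0],[0,0,0]],
    [-1,[-0.8,0,0],[0,0,0]],
    [-1,[-0.8,0,0],[0,0,0]],
  ],
)

```text
time: 12.08
eef_pos: [0.4147, -0.3487, 0.3934]
ee_rot: [0.502, 0.496, 0.281, 0.65]
ft_force: [-0.1, 0.5, -0.2]
gripper_width: 0.992
```

Run:
```python
from p import *
from plant import *
s,p,r=now(); show(s); ang(LH)
d=snapshot("wrist"); cv2.imwrite(f"pics/w5.png",d["img"][:,:,::-1])
pm=box((.15,0,.57)); rm=ori(np.radians(20))
o,P,Q=plan(p,r,pm,rm,11)
for a in o: print(a)
p1,r1=tcp(box((-.057,0,.062)),np.radians(-12),.14); print(p1)
for a in plan(P,Q,p1,r1,11)[0]: print(a)
```

```text
t 12.07 tcp [ 0.4147 -0.3487  0.3934] graspbox mm [205.5  -2.5 327.9] tilt deg 68.7 jaw·by 1.0 F [-0.1  0.5 -0.2] w 0.992 j [-0.88  0.39  1.54  1.03  1.86 -0.53]
angle deg 116.48 rad mm 259.1
max 0.85 final err [-0.     -0.0005 -0.0002]
([0.45, 0.75, 0.0], [0.0, 0.0, -0.65])
([0.4, 0.8, 0.0], [0.0, 0.0, -0.65])
([0.3, 0.8, 0.0], [0.0, 0.0, -0.65])
([0.25, 0.8, 0.0], [0.0, 0.0, -0.65])
([0.2, 0.85, 0.0], [0.0, 0.0, -0.65])
([0.1, 0.85, 0.0], [0.0, 0.0, -0.65])
([0.05, 0.85, 0.0], [0.0, 0.0, -0.65])
([0.0, 0.85, 0.0], [0.0, 0.0, -0.65])
([-0.1, 0.85, 0.05], [0.0, 0.0, -0.65])
([-0.15, 0.85, 0.0], [0.0, 0.0, -0.6])
([-0.2, 0.85, 0.05], [-0.05, 0.05, -0.65])
[0.60170621 0.11205464 0.37539849]
max 0.9 final err [ 0.0005 -0.0001 -0.0003]
([0.85, 0.6, 0.0], [0.0, 0.0, -0.4])
([0.8, 0.6, 0.0], [0.0, 0.0, -0.4])
([0.8, 0.65, 0.0], [0.0, 0.0, -0.45])
([0.75, 0.7, 0.0], [0.0, 0.0, -0.4])
([0.7, 0.75, 0.0], [0.0, 0.0, -0.45])
([0.65, 0.75, 0.0], [0.0, 0.0, -0.4])
([0.65, 0.8, 0.0], [0.0, 0.0, -0.45])
([0.6, 0.85, 0.0], [0.0, 0.0, -0.4])
([0.55, 0.85, 0.0], [0.0, 0.0, -0.45])
([0.45, 0.9, 0.0], [0.0, 0.0, -0.4])
([0.45, 0.9, 0.05], [0.05, 0.0, -0.45])
```

View pics/w5.png

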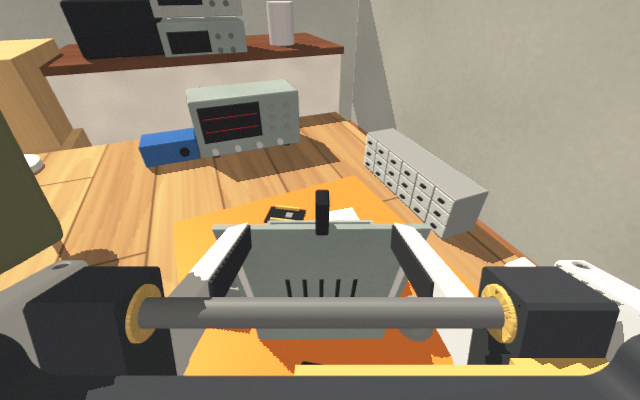

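Emit:
apply_moves(
  steps=[
    [-1,[0.4,0.8,0],[0,0,-0.6]],
    [-1,[0.35,0.85,0],[0,0,-0.65]],
    [-1,[0.25,0.85,0],[0,0,-0.65]],
    [-1,[0.25,0.8,0],[0,0,-0.65]],
    [-1,[0.2,0.85,0],[0,0,-0.65]],
    [-1,[0.1,0.85,0],[0,0,-0.65]],
    [-1,[0.05,0.85,0],[0,0,-0.65]],
    [-1,[0,0.85,0],[0,0,-0.65]],
    [-1,[-0.1,0.85,0],[0,0,-0.65]],
    [-1,[-0.15,0.8,0],[0,0,-0.6]],
    [-1,[-0.2,0.8,0],[0,0,-0.65]],
  ],
)

```text
time: 13.5
eef_pos: [0.4948, -0.1498, 0.5826]
ee_rot: [0.25, 0.66, -0.027, 0.708]
ft_force: [0.9, 0.4, 0.1]
gripper_width: 1.001
```

Run:
```python
from p import *
from plant import *
s,p,r=now(); show(s)
p1,r1=tcp(box((-.057,0,.062)),np.radians(-12),.14); print(p1)
for a in plan(p,r,p1,r1,12)[0]: print(a)
```

```text
t 13.5 tcp [ 0.4948 -0.1498  0.5826] graspbox mm [101.8  -0.5 411.6] tilt deg 18.6 jaw·by 0.9998 F [0.9 0.4 0.1] w 1.001 j [-0.41  0.15  1.31  0.33  1.68  0.03]
[0.60170621 0.11205464 0.37539849]
max 0.85 final err [-0.0005 -0.0007 -0.0005]
([0.8, 0.55, 0.0], [0.0, 0.0, -0.35])
([0.75, 0.6, 0.0], [0.0, 0.0, -0.35])
([0.75, 0.65, 0.0], [0.0, 0.0, -0.35])
([0.7, 0.65, 0.0], [0.0, 0.0, -0.4])
([0.7, 0.7, 0.0], [0.0, 0.0, -0.35])
([0.65, 0.7, 0.0], [0.0, 0.0, -0.4])
([0.65, 0.75, 0.0], [-0.05, 0.0, -0.35])
([0.6, 0.8, 0.0], [-0.05, 0.0, -0.4])
([0.55, 0.8, -0.05], [0.0, 0.0, -0.35])
([0.5, 0.8, 0.0], [-0.05, 0.0, -0.4])
([0.5, 0.85, 0.0], [0.0, 0.0, -0.35])
([0.45, 0.85, -0.05], [-0.05, 0.05, -0.4])
```

Emit:
apply_moves(
  steps=[
    [-1,[0.6,0.7,0],[0,0,-0.35]],
    [-1,[0.7,0.65,0],[0,0,-0.35]],
    [-1,[0.75,0.65,0],[0,0,-0.35]],
    [-1,[0.7,0.65,0],[0,0,-0.4]],
    [-1,[0.7,0.7,0],[0,0,-0.35]],
    [-1,[0.65,0.7,0],[0,0,-0.4]],
    [-1,[0.65,0.75,0],[-0.05,0,-0.35]],
    [-1,[0.6,0.8,0],[-0.05,0,-0.4]],
    [-1,[0.55,0.8,-0.05],[0,0,-0.35]],
    [-1,[0.5,0.8,0],[-0.05,0,-0.4]],
    [-1,[0.5,0.85,0],[0,0,-0.35]],
    [-1,[0.45,0.85,-0.05],[-0.05,0,-0.4]],
  ],
)

```text
time: 15.0
eef_pos: [0.6071, 0.1122, 0.3814]
ee_rot: [0.056, 0.701, -0.217, 0.677]
ft_force: [-0.8, -0.0, 0.3]
gripper_width: 0.999
```

Run:
```python
from p import *
from plant import *
s,p,r=now(); show(s)
d=snapshot("wrist"); cv2.imwrite(f"pics/w6.png",d["img"][:,:,::-1]); c=cam(d,s)
for x in(-.031,-.057,-.074,-.084): print(x,proj(c,box((x,0,.071 if x>-.08 else .095))).round(1))
d=snapshot("scene"); cv2.imwrite("pics/scene6.png",d["img"][:,:,::-1])
cv2.imwrite("pics/sc6.png",cv2.resize(d["img"][110:250,270:420,::-1],None,fx=4,fy=4,interpolation=cv2.INTER_CUBIC))
```

```text
t 15.0 tcp [0.6071 0.1122 0.3814] graspbox mm [-84.5   6.3 205.8] tilt deg -13.2 jaw·by 0.9999 F [-0.8 -0.   0.3] w 0.999 j [ 0.15  0.49  1.32 -0.2   1.45  0.57]
-0.031 [314.9 209.1]
-0.057 [314.4 188. ]
-0.074 [314.  173.3]
-0.084 [313.5 173.8]
```

View pics/w6.png

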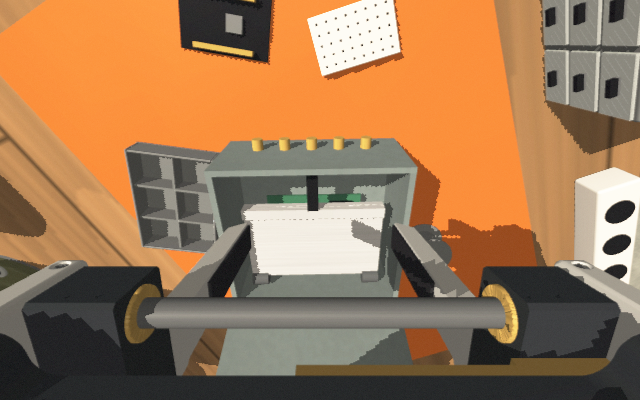

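View pics/sc6.png

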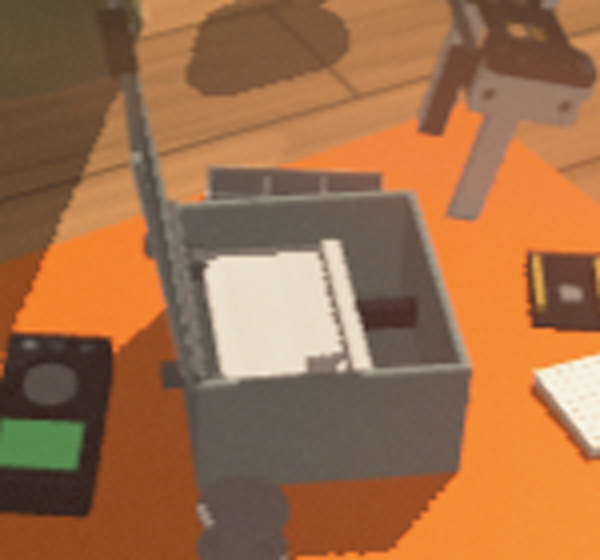

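Run:
```python
from p import *
from plant import *
s,p,r=now()
c=cam(snapshot("wrist"),s); a=cam(snapshot("scene"))
x,e=tri([ray(c,(313,176)),ray(a,(270+416/4,110+301/4))]); print((B.T@(x-C)*1000).round(1),np.round(e,4))
# front wall top outer corners from wrist & scene
x,e=tri([ray(c,(415,167)),ray(a,(270+468/4,110+368/4))]); print((B.T@(x-C)*1000).round(1),np.round(e,4))
x,e=tri([ray(c,(207,171)),ray(a,(270+415/4,110+195/4))]); print((B.T@(x-C)*1000).round(1),np.round(e,4))
G=box((-.056,0,.062))
for t,b in((-12,.05),(-12,0)):
    p1,r1=tcp(G,np.radians(t),b)
    o,p,r=plan(p,r,p1,r1,5 if b else 4)
    for k in o: print(k)
```

```text
[-73.6  -1.6  70.4] [0.0016 0.0016]
[-89.5  94.9  90.4] [0.0004 0.0004]
[ -89.5 -100.6   89.7] [0.0025 0.0025]
max 0.65 final err [0.0006 0.0003 0.0004]
([0.65, 0.0, -0.05], [0.0, 0.0, 0.05])
([0.65, 0.0, -0.05], [0.0, 0.0, 0.05])
([0.6, 0.0, 0.0], [-0.05, 0.0, 0.05])
([0.65, -0.05, -0.05], [0.0, 0.0, 0.0])
([0.6, 0.0, 0.0], [-0.05, 0.05, 0.05])
max 0.45 final err [ 0.0005  0.0003 -0.0006]
([0.4, 0.0, 0.0], [0.0, 0.0, 0.0])
([0.45, 0.0, 0.0], [0.0, 0.0, 0.0])
([0.4, 0.0, 0.0], [0.0, 0.0, 0.0])
([0.45, 0.0, 0.0], [0.0, 0.0, 0.0])
```

Emit:
apply_moves(
  steps=[
    [-1,[0.65,0,-0.1],[0,0,0.05]],
    [-1,[0.65,0,-0.05],[0,0,0.05]],
    [-1,[0.6,0,-0.05],[-0.05,0,0.05]],
    [-1,[0.65,-0.05,-0.05],[0,0,0]],
    [-1,[0.6,0,0],[-0.05,0,0.05]],
  ],
)

```text
time: 15.82
eef_pos: [0.5925, 0.0874, 0.296]
ee_rot: [0.067, 0.698, -0.204, 0.684]
ft_force: [-0.2, -0.1, -0.0]
gripper_width: 1.0
```

Run:
```python
from p import *
from plant import *
s,p,r=now(); show(s)
d=snapshot("wrist"); cv2.imwrite(f"pics/w7.png",d["img"][:,:,::-1]); c=cam(d,s)
G=box((-.056,-.0015,.062)); print(proj(c,G))
p1,r1=tcp(G,np.radians(-12),0)
for k in plan(p,r,p1,r1,4)[0]: print(k)
```

```text
t 15.82 tcp [0.5925 0.0874 0.296 ] graspbox mm [-62.5   3.5 119. ] tilt deg -11.1 jaw·by 0.9998 F [-0.2 -0.1 -0. ] w 1.0 j [ 0.11  0.53  1.47 -0.19  1.23  0.56]
[313.92886529 210.78057819]
max 0.5 final err [-0.0004 -0.0001  0.0002]
([0.5, 0.05, -0.05], [0.0, 0.05, -0.05])
([0.45, 0.05, 0.0], [-0.05, 0.05, -0.05])
([0.5, 0.1, 0.0], [0.0, 0.0, 0.0])
([0.45, 0.05, -0.05], [-0.05, 0.05, -0.05])
```

View pics/w7.png

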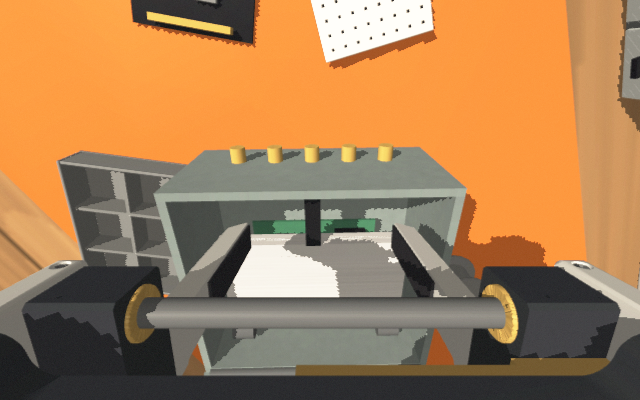

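Emit:
apply_moves(
  steps=[
    [-1,[0.5,0.05,-0.1],[0,0,-0.05]],
    [-1,[0.45,0.05,-0.05],[-0.05,0,0]],
    [-1,[0.5,0.05,0],[0,0,0]],
    [-1,[0.4,0.05,0],[0,0,0]],
    [0,[0,0,0],[0,0,0]],
    [0,[0,0,0],[0,0,0]],
    [0,[0,0,0],[0,0,0]],
  ],
)

```text
time: 16.75
eef_pos: [0.5871, 0.0822, 0.2373]
ee_rot: [0.063, 0.698, -0.204, 0.683]
ft_force: [-0.5, -0.2, 0.1]
gripper_width: 0.715
```

Run:
```python
from p import *
from plant import *
s,p,r=now(); show(s)
d=snapshot("wrist"); cv2.imwrite(f"pics/w8.png",d["img"][:,:,::-1]); c=cam(d,s)
```

```text
t 16.75 tcp [0.5871 0.0822 0.2373] graspbox mm [-54.7   0.4  60.5] tilt deg -11.4 jaw·by 0.9999 F [-0.5 -0.2  0.1] w 0.715 j [ 0.1   0.59  1.52 -0.21  1.11  0.58]
```

View pics/w8.png

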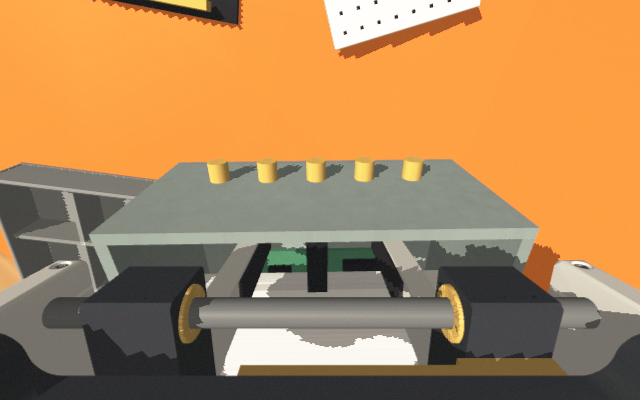

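Emit:
apply_moves(
  steps=[
    [1,[-0.05,0.05,-0.05],[0,0,0]],
    [1,[0,0,0],[0,0,0]],
    [1,[0,0,0],[0,0,0]],
    [1,[0,0,0],[0,0,0]],
    [1,[0,0,0],[0,0,0]],
    [1,[0,0,0],[0,0,0]],
    [1,[0,0,0],[0,0,0]],
  ],
)

```text
time: 17.68
eef_pos: [0.5859, 0.085, 0.2391]
ee_rot: [0.063, 0.699, -0.204, 0.683]
ft_force: [2.4, -1.5, 1.0]
gripper_width: 0.126
```

Run:
```python
from p import *
from plant import *
s,p,r=now(); show(s); ang(CH)
d=snapshot("wrist"); cv2.imwrite(f"pics/w9.png",d["img"][:,:,::-1]); c=cam(d,s)
for k in pathplan(p,r,CH,np.radians(52),34,frac=.75): print(k)
```

```text
t 17.68 tcp [0.5859 0.085  0.2391] graspbox mm [-56.8  -2.1  62.3] tilt deg -11.4 jaw·by 0.9999 F [ 2.4 -1.5  1. ] w 0.126 j [ 0.1   0.59  1.53 -0.2   1.12  0.58]
angle deg 0.14 rad mm 130.8
([-0.1, -0.15, 0.0], [0.0, 0.0, 0.15])
([-0.1, -0.15, 0.0], [0.0, 0.0, 0.2])
([-0.15, -0.15, 0.0], [0.0, 0.0, 0.15])
([-0.1, -0.15, 0.0], [0.0, 0.0, 0.15])
([-0.1, -0.15, 0.0], [0.0, 0.0, 0.2])
([-0.1, -0.15, 0.0], [0.0, 0.0, 0.15])
([-0.15, -0.15, 0.0], [0.0, 0.0, 0.15])
([-0.1, -0.15, 0.0], [0.0, 0.0, 0.2])
([-0.1, -0.15, 0.0], [0.0, 0.0, 0.15])
([-0.1, -0.15, 0.0], [0.0, 0.0, 0.15])
([-0.1, -0.15, 0.0], [0.05, 0.0, 0.2])
([-0.15, -0.15, 0.05], [0.0, 0.0, 0.15])
([-0.1, -0.15, 0.0], [0.0, 0.0, 0.15])
([-0.1, -0.15, 0.0], [0.0, 0.0, 0.2])
([-0.1, -0.15, 0.0], [0.0, 0.0, 0.15])
([-0.1, -0.15, 0.0], [0.0, 0.0, 0.15])
([-0.15, -0.15, 0.0], [0.0, 0.0, 0.2])
([-0.1, -0.2, 0.0], [0.0, 0.0, 0.15])
([-0.1, -0.15, 0.0], [0.0, 0.0, 0.15])
([-0.1, -0.15, 0.0], [0.0, 0.0, 0.2])
([-0.1, -0.15, 0.0], [0.0, 0.0, 0.15])
([-0.1, -0.15, 0.0], [0.0, 0.0, 0.15])
([-0.15, -0.2, 0.0], [0.0, 0.0, 0.2])
([-0.1, -0.15, 0.0], [0.0, 0.0, 0.15])
([-0.1, -0.15, 0.0], [0.0, 0.0, 0.15])
([-0.1, -0.15, 0.0], [0.0, 0.0, 0.2])
([-0.1, -0.2, 0.0], [0.0, 0.0, 0.15])
([-0.1, -0.15, 0.0], [0.0, 0.0, 0.15])
([-0.1, -0.15, 0.0], [0.05, 0.0, 0.2])
([-0.15, -0.2, 0.0], [0.0, 0.0, 0.15])
([-0.1, -0.15, 0.05], [0.0, 0.0, 0.15])
([-0.1, -0.15, 0.0], [0.0, 0.0, 0.2])
([-0.1, -0.2, 0.0], [0.0, 0.05, 0.15])
([-0.1, -0.15, 0.0], [0.0, 0.0, 0.15])
```

View pics/w9.png

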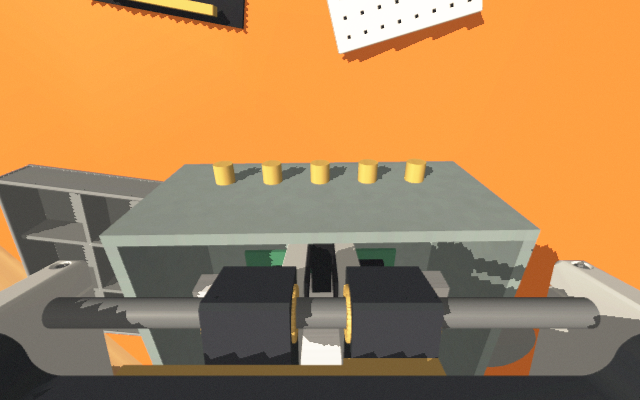

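Run:
```python
from p import *
s,p,r=now()
for k in pathplan(p,r,CH,np.radians(30),12,frac=.6,step=.02,rad=.131): print(k)
```

```text
([-0.18, -0.2, 0.0], [0.0, 0.0, 0.22])
([-0.18, -0.2, 0.0], [0.0, 0.0, 0.22])
([-0.18, -0.2, 0.02], [0.0, 0.0, 0.22])
([-0.18, -0.22, 0.0], [0.02, 0.0, 0.22])
([-0.2, -0.2, 0.0], [0.0, 0.0, 0.22])
([-0.18, -0.22, 0.0], [0.0, 0.0, 0.2])
([-0.16, -0.22, 0.0], [0.0, 0.0, 0.22])
([-0.18, -0.22, 0.0], [0.0, 0.0, 0.22])
([-0.18, -0.22, 0.02], [0.0, 0.0, 0.22])
([-0.18, -0.24, 0.0], [0.02, 0.0, 0.22])
([-0.16, -0.22, 0.0], [0.0, 0.02, 0.22])
([-0.18, -0.24, 0.0], [0.0, 0.0, 0.22])
```

Emit:
apply_moves(
  steps=[
    [1,[-0.18,-0.2,0],[0,0,0.22]],
    [1,[-0.18,-0.2,0],[0,0,0.22]],
    [1,[-0.18,-0.2,0],[0,0,0.22]],
    [1,[-0.18,-0.22,0],[0,0,0.22]],
    [1,[-0.2,-0.2,0],[0,0,0.22]],
    [1,[-0.18,-0.22,0],[0,0,0.2]],
  ],
)

```text
time: 18.48
eef_pos: [0.5726, 0.0522, 0.2786]
ee_rot: [0.122, 0.691, -0.146, 0.698]
ft_force: [3.3, 1.7, -2.4]
gripper_width: 0.124
```

Run:
```python
from p import *
from plant import *
s,p,r=now(); show(s); ang(CH); print(s["torque"])
d=snapshot("wrist"); cv2.imwrite(f"pics/w10.png",d["img"][:,:,::-1])
d=snapshot("scene"); cv2.imwrite("pics/sc10.png",cv2.resize(d["img"][90:250,270:420,::-1],None,fx=4,fy=3.7,interpolation=cv2.INTER_CUBIC))
for k in pathplan(p,r,CH,np.radians(20),8,frac=.6,step=.02,rad=.131): print(k)
```

```text
t 18.48 tcp [0.5726 0.0522 0.2786] graspbox mm [-51.4  -2.1  98.3] tilt deg -1.9 jaw·by 0.9999 F [ 3.3  1.7 -2.4] w 0.124 j [ 0.03  0.49  1.57 -0.04  1.08  0.43]
angle deg 16.16 rad mm 130.5
[ 0.64418781 -0.5496887   0.0989616 ]
([-0.18, -0.22, 0.0], [0.0, 0.0, 0.22])
([-0.18, -0.22, 0.0], [0.0, 0.0, 0.22])
([-0.18, -0.22, 0.02], [0.02, 0.0, 0.22])
([-0.16, -0.24, 0.0], [0.0, 0.0, 0.22])
([-0.18, -0.22, 0.0], [0.0, 0.0, 0.22])
([-0.18, -0.24, 0.0], [0.0, 0.0, 0.2])
([-0.16, -0.24, 0.0], [0.0, 0.0, 0.22])
([-0.18, -0.24, 0.0], [0.0, 0.0, 0.22])
```

View pics/w10.png

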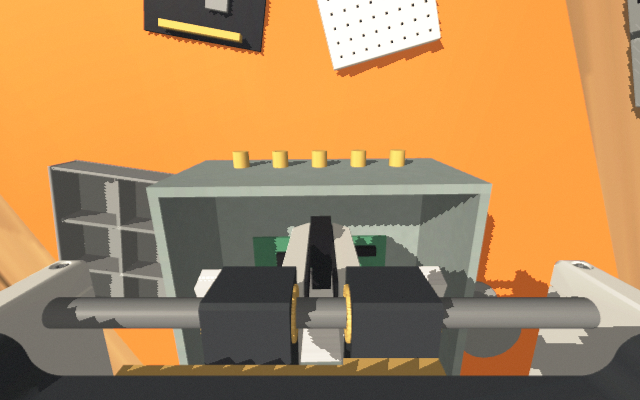

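View pics/sc10.png

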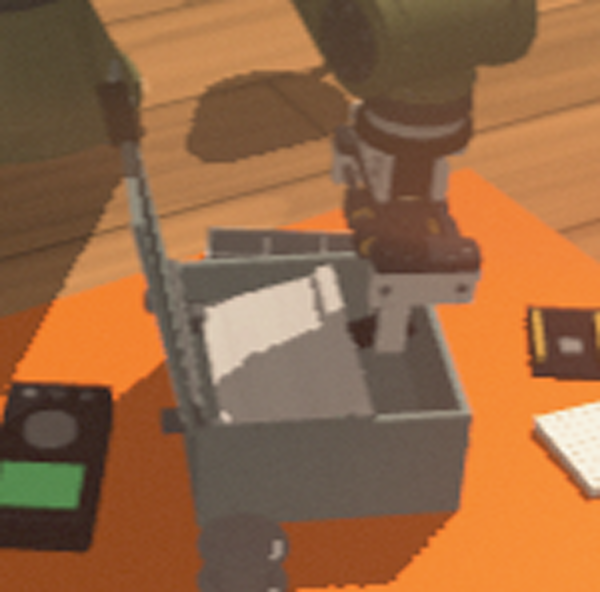

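Emit:
apply_moves(
  steps=[
    [1,[-0.18,-0.22,0],[0,0,0.22]],
    [1,[-0.18,-0.22,0],[0,0,0.22]],
    [1,[-0.18,-0.22,0],[0,0,0.22]],
    [1,[-0.16,-0.24,0],[0,0,0.22]],
    [1,[-0.18,-0.22,0],[0,0,0.22]],
    [1,[-0.18,-0.24,0],[0,0,0.2]],
    [1,[-0.16,-0.24,0],[0,0,0.22]],
    [1,[-0.18,-0.24,0],[0,0,0.22]],
  ],
)

```text
time: 19.58
eef_pos: [0.5497, -0.004, 0.3185]
ee_rot: [0.196, 0.673, -0.07, 0.71]
ft_force: [4.7, -5.3, -3.5]
gripper_width: 0.126
```

Run:
```python
from p import *
from plant import *
s,p,r=now(); show(s); ang(CH); print(s["torque"])
d=snapshot("wrist"); cv2.imwrite(f"pics/w11.png",d["img"][:,:,::-1])
d=snapshot("scene"); cv2.imwrite("pics/sc11.png",cv2.resize(d["img"][90:250,270:420,::-1],None,fx=4,fy=3.7,interpolation=cv2.INTER_CUBIC))
v=p+r.as_matrix()[:,0]*.1804-CH; a=np.arctan2(v[2],-v@BX)
for k in pathplan(p,r,CH,np.radians(52.5)-a,10,frac=.5,step=.02,rad=.131): print(k)
```

```text
t 19.57 tcp [ 0.5497 -0.004   0.3185] graspbox mm [-29.7  -2.  141.2] tilt deg 10.6 jaw·by 0.9998 F [ 4.7 -5.3 -3.5] w 0.126 j [-0.1   0.37  1.64  0.2   1.07  0.19]
angle deg 37.35 rad mm 130.5
[-0.68925791 -0.49655909 -0.22718695]
([-0.1, -0.14, 0.0], [0.0, 0.0, 0.12])
([-0.1, -0.12, 0.0], [0.0, 0.0, 0.1])
([-0.1, -0.14, 0.0], [0.0, 0.0, 0.12])
([-0.1, -0.14, 0.0], [0.0, 0.0, 0.1])
([-0.1, -0.12, 0.0], [0.02, 0.0, 0.12])
([-0.1, -0.14, 0.02], [0.0, 0.0, 0.1])
([-0.1, -0.14, 0.0], [0.0, 0.0, 0.12])
([-0.1, -0.14, 0.0], [0.0, 0.0, 0.1])
([-0.1, -0.14, 0.0], [0.0, 0.0, 0.12])
([-0.1, -0.16, 0.0], [0.0, 0.0, 0.1])
```

View pics/w11.png

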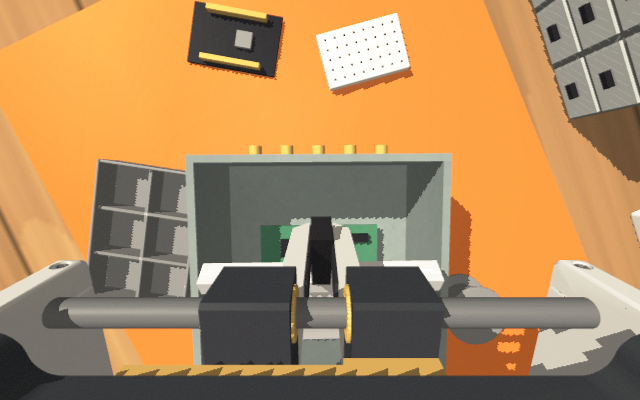

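View pics/sc11.png

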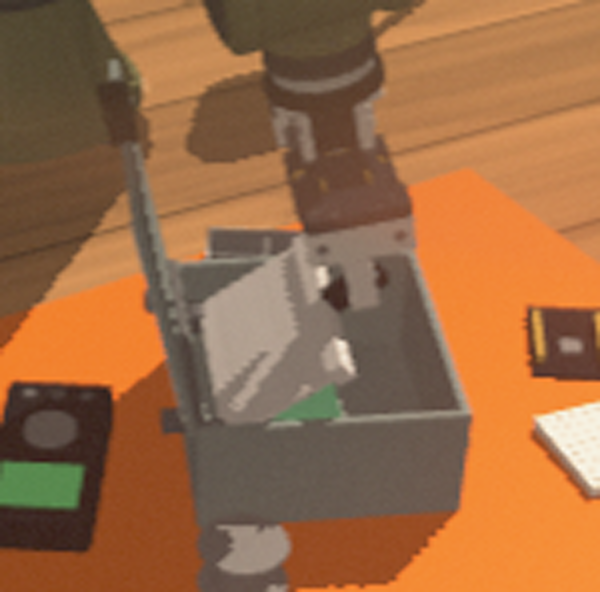

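Emit:
apply_moves(
  steps=[
    [1,[-0.1,-0.14,0],[0,0,0.12]],
    [1,[-0.1,-0.12,0],[0,0,0.1]],
    [1,[-0.1,-0.14,0],[0,0,0.12]],
    [1,[-0.1,-0.14,0],[0,0,0.1]],
    [1,[-0.1,-0.12,0],[0,0,0.12]],
    [1,[-0.1,-0.14,0],[0,0,0.1]],
    [1,[-0.1,-0.14,0],[0,0,0.12]],
    [1,[-0.1,-0.14,0],[0,0,0.1]],
    [1,[-0.1,-0.14,0],[0,0,0.12]],
    [1,[-0.1,-0.16,0],[0,0,0.1]],
  ],
)

```text
time: 20.92
eef_pos: [0.5318, -0.0488, 0.3371]
ee_rot: [0.241, 0.657, -0.022, 0.714]
ft_force: [4.5, 1.4, 1.5]
gripper_width: 0.124
```

Run:
```python
from p import *
from plant import *
s,p,r=now(); show(s); ang(CH)
d=snapshot("side"); cv2.imwrite(f"pics/side12.png",d["img"][:,:,::-1])
d=snapshot("scene"); cv2.imwrite("pics/sc12.png",cv2.resize(d["img"][90:250,270:420,::-1],None,fx=4,fy=3.7,interpolation=cv2.INTER_CUBIC))
v=p+r.as_matrix()[:,0]*.1804-CH; a=np.arctan2(v[2],-v@BX)
for t in (43.5,53.5):
  for k in pathplan(p,r,CH,np.radians(t)-a,8,frac=.5,step=.02,rad=.131): print(k)
```

```text
t 20.93 tcp [ 0.5318 -0.0488  0.3371] graspbox mm [ -5.   -1.9 165.8] tilt deg 18.3 jaw·by 0.9998 F [4.5 1.4 1.5] w 0.124 j [-0.2   0.32  1.67  0.35  1.1   0.03]
angle deg 52.75 rad mm 130.5
([0.08, 0.12, 0.0], [0.0, 0.0, -0.08])
([0.06, 0.1, 0.0], [0.0, 0.0, -0.08])
([0.08, 0.12, 0.0], [0.0, 0.0, -0.1])
([0.08, 0.1, 0.0], [0.0, 0.0, -0.08])
([0.06, 0.12, 0.0], [0.0, 0.0, -0.08])
([0.08, 0.1, 0.0], [-0.02, 0.0, -0.08])
([0.08, 0.1, 0.0], [0.0, 0.0, -0.08])
([0.08, 0.12, 0.0], [0.0, 0.0, -0.1])
([0.0, 0.0, 0.0], [0.0, 0.0, 0.0])
([-0.02, -0.02, 0.0], [0.0, 0.0, 0.02])
([0.0, 0.0, 0.0], [0.0, 0.0, 0.0])
([0.0, 0.0, 0.0], [0.0, 0.0, 0.0])
([-0.02, -0.02, 0.0], [0.0, 0.0, 0.02])
([0.0, 0.0, 0.0], [0.0, 0.0, 0.0])
([0.0, 0.0, 0.0], [0.0, 0.0, 0.0])
([-0.02, -0.02, 0.0], [0.0, 0.0, 0.02])
```

View pics/sc12.png

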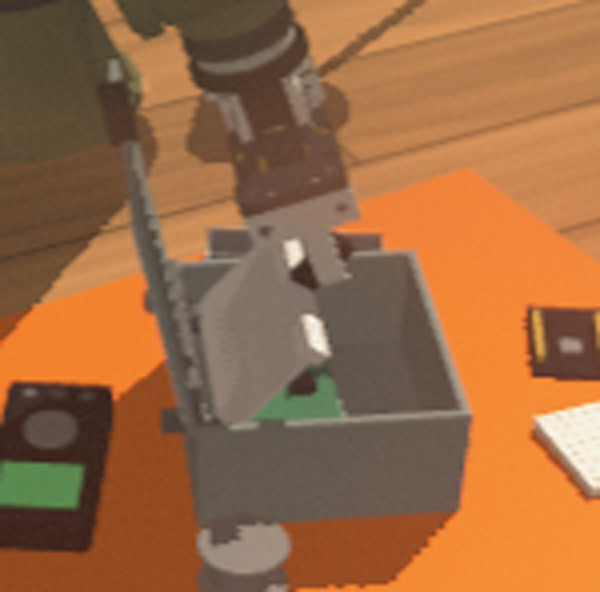

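Emit:
apply_moves(
  steps=[
    [1,[-0.08,-0.12,0],[0,0,0.08]],
    [1,[-0.06,-0.1,0],[0,0,0.08]],
    [1,[0,0,0],[0,0,0]],
    [1,[0.06,0.1,0],[0,0,-0.08]],
    [1,[0.08,0.12,0],[0,0,-0.08]],
    [1,[0.08,0.12,0],[0,0,-0.08]],
    [1,[0.06,0.1,0],[0,0,-0.08]],
    [1,[0.08,0.12,0],[0,0,-0.1]],
    [1,[0.08,0.1,0],[0,0,-0.08]],
    [1,[0.06,0.12,0],[0,0,-0.08]],
  ],
)

```text
time: 22.28
eef_pos: [0.5397, -0.0288, 0.3308]
ee_rot: [0.221, 0.664, -0.043, 0.713]
ft_force: [1.6, -7.7, -4.8]
gripper_width: 0.121
```

Run:
```python
from p import *
from plant import *
s,p,r=now(); show(s); ang(CH)
v=p+r.as_matrix()[:,0]*.1804-CH; a=np.arctan2(v[2],-v@BX)
for k in pathplan(p,r,CH,np.radians(43.2)-a,4,frac=.5,step=.02,rad=.131): print(k)
```

```text
t 22.27 tcp [ 0.5397 -0.0288  0.3308] graspbox mm [-16.2  -1.9 156.5] tilt deg 14.9 jaw·by 0.9998 F [ 1.6 -7.7 -4.8] w 0.121 j [-0.15  0.34  1.66  0.28  1.08  0.1 ]
angle deg 46.34 rad mm 130.6
([0.04, 0.08, 0.0], [0.0, 0.0, -0.06])
([0.06, 0.06, 0.0], [0.0, 0.0, -0.06])
([0.04, 0.08, 0.0], [0.0, 0.0, -0.06])
([0.06, 0.08, 0.0], [0.0, 0.0, -0.04])
```

Emit:
apply_moves(
  steps=[
    [1,[0.04,0.08,0],[0,0,-0.06]],
    [1,[0.06,0.06,0],[0,0,-0.06]],
    [1,[0.04,0.08,0],[0,0,-0.06]],
    [1,[0.04,0.06,0],[0,0,-0.04]],
    [1,[0,0,0],[0,0,0]],
    [1,[0,0,0],[0,0,0]],
    [1,[0,0,0],[0,0,0]],
    [1,[0,0,0],[0,0,0]],
  ],
)

```text
time: 23.28
eef_pos: [0.5436, -0.0194, 0.327]
ee_rot: [0.211, 0.668, -0.054, 0.712]
ft_force: [2.3, -3.8, -0.1]
gripper_width: 0.125
```

Run:
```python
from p import *
from plant import *
s,p,r=now(); show(s); ang(CH)
for n,c in(("side",(90,270,260,420)),("scene",(120,240,290,440))):
    d=snapshot(n); cv2.imwrite(f"pics/{n}13f.png",d["img"][:,:,::-1])
    cv2.imwrite(f"pics/{n}13.png",cv2.resize(d["img"][c[0]:c[1],c[2]:c[3],::-1],None,fx=5 if n=="scene" else 3.3,fy=5 if n=="scene" else 3.3,interpolation=cv2.INTER_CUBIC))
    cc=cam(d)
    # predicted cover edge corners for several angles
    for t in(40,43.5,47):
        th=np.radians(t); print(n,t,[proj(cc,box((.074-.105*np.cos(th),y,.062+.105*np.sin(th)))).round(1) for y in(-.08,.08)])
d=snapshot("wrist"); cv2.imwrite(f"pics/w13.png",d["img"][:,:,::-1])
```

```text
t 23.27 tcp [ 0.5436 -0.0194  0.327 ] graspbox mm [-21.3  -1.9 151.4] tilt deg 13.2 jaw·by 0.9998 F [ 2.3 -3.8 -0.1] w 0.125 j [-0.13  0.35  1.65  0.25  1.08  0.14]
angle deg 43.17 rad mm 130.7
side 40 [array([301.2, 169.2]), array([354.7, 173.9])]
side 43.5 [array([300.9, 168.5]), array([354.7, 173.2])]
side 47 [array([300.5, 168. ]), array([354.6, 172.7])]
scene 40 [array([346.6, 152.6]), array([355.4, 188.7])]
scene 43.5 [array([345.2, 151.3]), array([353.9, 187.4])]
scene 47 [array([343.6, 150.1]), array([352.2, 186.1])]
```

View pics/scene13.png

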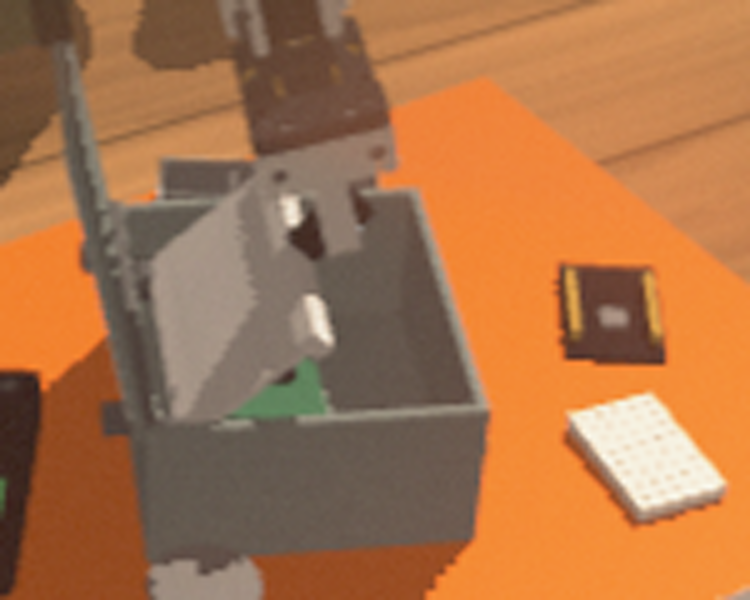

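View pics/w13.png

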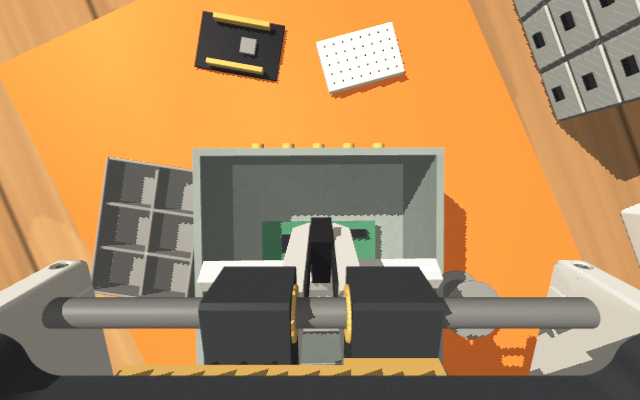

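View pics/side13f.png

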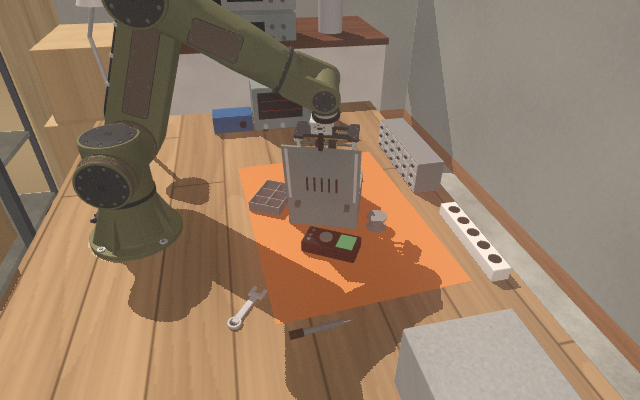

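Run:
```python
from p import *
from plant import *
cc=cam(snapshot("scene"))
for t in(36,40,43.2,47,51):
    th=np.radians(t); f=lambda l,n:(proj(cc,box((.074-l*np.cos(th)-n*np.sin(th)*-1,.08,.062+l*np.sin(th)+n*np.cos(th)*1)))-[290,120])*5
    a=f(.03,-.003);b=f(.105,-.003); c=f(.105,.003); print(t,a.round(0),b.round(0),c.round(0),"slope",((b-a)[1]/(b-a)[0]).round(3))
im=cv2.imread("pics/scene13f.png")[172:212,318:368]; cv2.imwrite("pics/z.png",cv2.resize(im,None,fx=14,fy=14,interpolation=cv2.INTER_NEAREST))
```

```text
36 [220. 426.] [338. 355.] [332. 348.] slope -0.599
40 [218. 424.] [331. 347.] [324. 340.] slope -0.681
43.2 [216. 422.] [324. 340.] [316. 334.] slope -0.753
47 [214. 420.] [315. 333.] [307. 328.] slope -0.85
51 [211. 418.] [305. 326.] [297. 321.] slope -0.967
```

View pics/z.png

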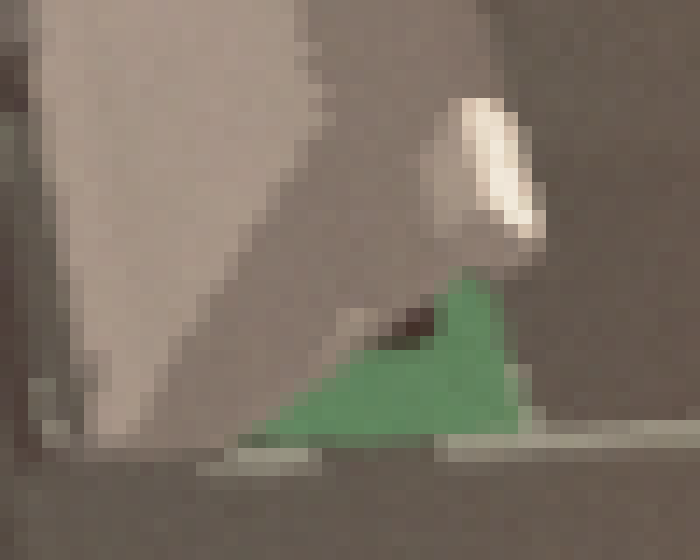

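Run:
```python
from p import *
from plant import *
s,p,r=now(); show(s); ang(CH); print(abs(s["qd"]).max(), s["torque"])
print(hand_in())
```

```text
t 23.48 tcp [ 0.5436 -0.0193  0.327 ] graspbox mm [-21.3  -1.9 151.4] tilt deg 13.2 jaw·by 0.9998 F [ 1.7 -1.7  0.7] w 0.128 j [-0.13  0.35  1.65  0.25  1.08  0.14]
angle deg 43.17 rad mm 130.7
0.001706412187570628 [-0.61321275  0.16904365 -0.13485355]
the job is handed in; nothing more can be done
None
```

I handed in the job at 23.5 s on the robot's clock, with the inner cover held still about 5.5° below its balance point and the lid open. `hand_in()` gave no verdict.

- **Lid:** I gripped its tab and swung it to about 100.6° (the stop is at 100.3°), then let go. It was still on its stop in the later pictures.
- **Cover:** I raised it by its tab to at least 52.75°; two more small upward steps should have taken it to about 55°, though I took no reading at the top. The balance point is 48.7°. I then eased it down and kept hold of it throughout.
- **Final checks:** The gripper position puts the cover at 43.2°. The cover's edge in the scene camera gives a rougher 42.5°, good to about 1.5°. The tab was held at its 12 mm thickness, and the joints were at rest.
- **Forces and bystanders:** Wrist forces I read between moves stayed below about 13 N. The bystanders look unmoved in the pictures; I checked that by eye only.

The tool turned less than the cover did, so the tab pivoted in the grip as I intended. No check failed or disagreed.

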